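# Cross the polariser of the pouch-inspection camera

### The job

Get the inspection camera ready for checking shiny foil pouches without glare: first switch its ring light on by pushing the toggle switch on the controller box fully over to the far side, then push the polariser lever round its arc until it stands over the 90-degree mark of the scale. Light pushes with the fingertips are enough: do not pick up, tip or shove the controller box, do not press hard on the camera stand or its lever, leave the other things on the table where they are, and finish clear of everything.

Things in the scene. Friction and masses are not known exactly. Their poses are not given: they have to be found in the camera images.
- stand: Camera inspection stand, heavy, does not move: a grey base plate 270 x 200 x 18 mm, a steel column 22 mm thick and 340 mm tall at its back, and on two arms a black ring light (132 mm across, top at height 205 mm) with a small grey camera (44 mm square, top at height 285 mm) standing over its middle. Origin on the table under the camera axis; own x points to the back (the column is 135 mm along +x, the base plate spans x -100 to +170 mm), z up.
- polariser (a joint): Angle (rad) of the knurled steel polariser ring around the lens: 0 = lever over the 0 mark, 1.571 = over the 90 mark, growing counter-clockwise from above; stops at -0.09 and 2.01. The lever, a steel bar 6 mm wide at height 210 to 215 mm, reaches out over the pale grey round scale plate and ends in a black upright pin. About 1 N on the pin turns it; it stays where left.
- lever_pin (a point): On the axis of the lever's black upright pin at half its height. The pin is 12 mm thick, stands 104 mm from the ring's axis and reaches from height 210 to 246 mm, free on all sides; the round scale plate under the lever reaches 84 mm from the ring's axis, its top at height 207 mm.
- ring_axis (a point): Point on the vertical turning axis of the polariser ring, 228 mm above the table (inside the camera).
- mark_90 (a point): Where the middle of the lever pin (lever_pin) stands when the lever is exactly over the 90 mark. On its front side the scale plate has black marks at its rim every 10 degrees from 0 to 110; the marks at 0 and 90 are long (32 mm), the others short (10 mm). Seen from the front of the stand the 0 mark is at the left, the 90 mark at the right.
- controller: Controller of the ring light: a loose grey metal box with black top, 130 x 85 mm and 45 mm high, about 0.9 kg, on rubber feet. Origin at the middle of its underside; own x points to its far side, z up. A grey dial 22 mm across stands 13 mm high on top, at x 42, y -18 mm.
- toggle_pivot (a point): Pivot of the toggle switch, in the middle of the controller's top, 47 mm above its underside (a steel bushing 15 mm across stands 3.5 mm high around it).
- toggle_tip (a point): Centre of the 8 mm ball at the end of the steel toggle bat, 26 mm from the pivot; the bat is 5.6 mm thick.
- toggle (a joint): Toggle switch, in rad: 0 = off, the bat leaning 0.43 rad to the controller's near side (-x); 0.86 = on, leaning as far to the far side (+x). It stays where it is left, so push it fully over; about 1 N at its tip moves it.
- tumbler: Bystander: striped drinking tumbler with a black lid, 78 mm across, 161 mm tall (170 mm at the drinking spout). Origin at the middle of its underside.
- tape: Bystander: pale translucent roll of tape lying flat, 94 mm across, 24 mm high. Origin at the middle of its underside.
- clear_box: Bystander: closed translucent plastic box, 60 x 95 x 28 mm. Origin at the middle of its underside.
- tin: Bystander: round aluminium screw tin, 59 mm across, 24 mm high. Origin at the middle of its underside.
Not all that is in view belongs to the job. Of the things like the controller, leave any that is green; of the rest the larger one is meant.

How it is judged:
By the outcome, as a careful person would: the job done as asked, in the order asked, and still so for the second after the job is handed in, with the robot touching nothing.
It also fails if it takes over 54 s, if anything falls off the work surface, if the arm or the gripper's body presses on something with over 40 N, if the wrist force passes 120 N, or if a joint passes its speed limit or range.

### The arm

A 6-joint arm with a two-finger parallel gripper is mounted at the origin on the work surface. World frame = base frame: x ahead of the robot, y to its left, z up, the work surface at z = 0. Lengths are in mm, angles in rad, forces in N, time in s.
With the tool pointing down it reaches from about 300 to 775 mm from the base axis. Payload 14.6 kg.
Tool frame: the origin (TCP) lies midway between the tips of the shut fingers; the grasp point (between the pads) lies 19 mm behind it (manip.hold_point_z is the distance from the TCP to the grasp point, in mm); z points along the fingers, y is the direction in which the jaws open and shut (so a half turn about z gives the same grasp; the last joint's range is limited). The gripper opens to 94 mm and grips with 3 to 60 N. Pads are 16 mm wide; open, the fingers measure 119 mm over their backs; the gripper's body (75 mm by 177 mm) begins 78 mm behind the grasp point.
Start: joints at [1.057, 0.3, 1.521, -0, 1.321, -0.067], TCP at [237.641, 496, 205.446] pointing down, gripper open.
Joint ranges: [-3.03, 3.03], [-0.79, 2.21], [0.23, 2.52], [-1.04, 4.18], [0, 3.07], [-2.55, 2.55]. Speed limits (rad/s): [2.22, 2.22, 2.57, 3.14, 3.14, 3.14].

### API

Orientations are given as [roll, pitch, yaw] about the fixed x, y, z axes, in that order (R = Rz(yaw) Ry(pitch) Rx(roll)).
In Python, from cell import manip gives the robot as it stands.
- The arm moves only by the shell command python3 -m crank 'ROWS' [OPENING] [FORCE]. ROWS is JSON, a list of rows, each an object with "offset": the shift along the world's x, y, z in m, a list of three; "spin": the turn about the world's z in degrees. In form: [{"offset": [dx, dy, dz], "spin": spin}, ...]. A call has exactly 8 rows; each row is the pose to reach, as a shift and turn from the pose measured when the call began; what a row does not reach only later rows make up. A row lasts 1/12 s, in which the tool goes at most 41.7 mm and 7.16 degrees, less where a joint would pass 70% of its speed; a pose out of reach is approached as far as the arm can. A call with a gripper value outside its range is refused whole. OPENING is the opening, from 0 (shut) to 1 (fully open), set as the call begins (- or left out, the last holds). The fingers move at their own pace and stop on an object; FORCE is the grip in N (left out, the last holds). Time passes only in rows, so rows that repeat a pose let the fingers close, or fill a call up. It gives the time, the measured TCP pose, the force and the opening at its end, in the units of the state.
- manip.read_state(): the state, without advancing time (a new reading comes with each control period).
- manip.camera(name): name is "side" or "top" or "wrist"; returns a dict with "pixels" (420x560x3 uint8, red, green, blue), "fx", "fy", "cx", "cy" (pixels), "extrinsics" (4x4, takes a point from world to camera coordinates); the wrist camera has in their place "hand_eye" (4x4, takes a point from camera to tool coordinates, whose origin is the TCP and whose axes are the flange's). Camera axes: x right, y down, z forward; pixel columns grow to the right and rows downward; lengths in mm; the calibration is good to about 2 mm. A picture is of the moment at which its call begins: read the wrist's pose just before it. There is no depth.
- manip.sign_off(): hands the job in, once; it reports no verdict.
Trained networks look in a picture, given as the dict that the camera call returned (one of the last four; its "shot" number tells which), for a name from the list of things; names that differ only in an ending like _2 or _b are one class to them, and where a whole thing is asked for, a point or a joint stands for the part that bears it (a point fixed in the world has none). Each returns a list of dicts, best first, with "conf" (0 to 1); they miss things now and then, are a little off and sometimes report something else, mostly with a low value. They report only what shows in the picture. A call takes as long as a camera call. They do not tell look-alikes from the thing itself.
- manip.search_frame(picture, name): "location" ([x, y, z] in mm, in world coordinates, good to about 4 mm: the middle of the surface that is visible of it).
- manip.masks_of(picture, name): "mask" (420x560 bool, what is visible of it).
The state is a dict: "clock": time; "joints": joint angles; "qd": joint speeds; "effort": joint torques, N m; "eef_pos": TCP position; "eef_rot": TCP orientation; "wrist_force": force on the tool from outside, world axes, zero at the start; "moment": the same for the moment, N m; "finger_gap": finger opening in mm.
Only numpy, scipy, OpenCV 4.12 (cv2) and the standard library are available. Lean on these libraries where they do the work, as an engineer would, in place of code of your own. Each camera call takes 0.05 s, during which the arm holds its last target. There are 200 camera calls.

## Working session

There is one attempt and no reset: what is moved stays moved. The work goes in short steps, Python scripts to look and compute and a shell command to move; the robot and the scene stay as the last step left them, time stands still between calls to the robot, and variables do not carry over. Pictures are saved under pics/ and viewed, about 8 in all and at most 12, crops included, and the job is handed in when it is done.

```bash
mkdir -p pics
cat > h.py <<'E'
import numpy as np, cv2
from cell import manip
def save(p,n): cv2.imwrite('pics/'+n+'.png', cv2.cvtColor(p['pixels'],cv2.COLOR_RGB2BGR))
def ray(p,u,v):
    E=np.array(p['extrinsics']);R=E[:3,:3];t=E[:3,3]
    return -R.T@t, R.T@np.array([(u-p['cx'])/p['fx'],(v-p['cy'])/p['fy'],1])
def at_z(p,u,v,z):
    c,d=ray(p,u,v); return c+d*(z-c[2])/d[2]
def proj(p,X):
    E=np.array(p['extrinsics']);q=E[:3,:3]@np.array(X)+E[:3,3]
    return np.array([p['fx']*q[0]/q[2]+p['cx'],p['fy']*q[1]/q[2]+p['cy']])
E
python3 - <<'E'
from h import *
for c in ['top','side']:
    p=manip.camera(c); save(p,c+'0'); print(c,ray(p,280,210),p['fx'])
    for n in ['controller','toggle_tip','toggle_pivot','lever_pin','ring_axis','stand','mark_90','tumbler','tape','clear_box','tin']:
        try: print(n,[(round(d['conf'],2),np.round(d['location']).tolist(),np.round(proj(p,d['location'])).tolist()) for d in manip.search_frame(p,n)][:4])
        except Exception as e: print(n,e)
s=manip.read_state();print(s['clock'],s['eef_rot'],s['finger_gap'])
E
cd pics; python3 -c "
import cv2,numpy as np
cv2.imwrite('a.png',cv2.resize(np.vstack([cv2.imread('top0.png'),cv2.imread('side0.png')]),None,fx=.7,fy=.7))"
```

```text
top (array([ 405.52134808,   13.96222701, 1719.63393125]), array([ 0.07536066, -0.00591596, -0.99719906])) 510.0099799888582
controller [(0.98, [528.0, -287.0, 48.0], [369.0, 211.0]), (0.91, [656.0, -160.0, 28.0], [329.0, 173.0]), (0.73, [322.0, -377.0, 39.0], [397.0, 273.0])]
toggle_tip []
toggle_pivot [(0.96, [321.0, -376.0, 36.0], [396.0, 274.0]), (0.94, [527.0, -285.0, 44.0], [368.0, 211.0]), (0.55, [632.0, 104.0, 209.0], [247.0, 173.0])]
lever_pin [(0.53, [591.0, 130.0, 220.0], [237.0, 186.0])]
ring_axis [(0.72, [629.0, 104.0, 210.0], [247.0, 174.0])]
stand [(0.77, [631.0, 105.0, 206.0], [246.0, 173.0]), (0.68, [592.0, 137.0, 220.0], [235.0, 185.0])]
mark_90 [(0.91, [627.0, 105.0, 207.0], [246.0, 174.0])]
tumbler [(0.57, [596.0, 357.0, 158.0], [165.0, 187.0])]
tape [(0.62, [690.0, -318.0, 25.0], [375.0, 163.0]), (0.2, [632.0, 104.0, 206.0], [247.0, 173.0])]
clear_box [(0.77, [394.0, 70.0, 27.0], [260.0, 252.0]), (0.18, [632.0, 105.0, 211.0], [246.0, 173.0]), (0.18, [377.0, -132.0, 26.0], [321.0, 257.0])]
tin [(0.83, [377.0, -132.0, 26.0], [321.0, 257.0])]
side (array([ -68.28700
[... 369 characters left out ...]
5.0]), (0.85, [513.0, -296.0, 48.0], [361.0, 330.0]), (0.64, [332.0, -364.0, 34.0], [326.0, 401.0])]
lever_pin [(0.81, [589.0, 125.0, 220.0], [271.0, 176.0])]
ring_axis [(0.9, [635.0, 97.0, 17.0], [289.0, 230.0])]
stand [(0.73, [635.0, 98.0, 20.0], [288.0, 229.0])]
mark_90 [(0.69, [632.0, 98.0, 22.0], [288.0, 230.0])]
tumbler [(0.61, [582.0, 344.0, 113.0], [224.0, 173.0]), (0.55, [588.0, 124.0, 218.0], [271.0, 177.0])]
tape [(0.59, [675.0, -319.0, 17.0], [409.0, 309.0])]
clear_box [(0.68, [634.0, 101.0, 23.0], [288.0, 228.0]), (0.59, [384.0, 63.0, 29.0], [226.0, 274.0])]
tin [(0.24, [583.0, 340.0, 110.0], [225.0, 175.0])]
1.2 [-3.14154283e+00 -1.48074880e-05  2.69480062e+00] 93.9826886974426
```

View pics/top0.png

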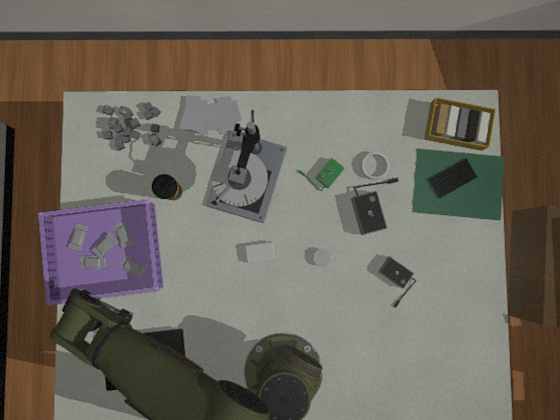

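View pics/side0.png

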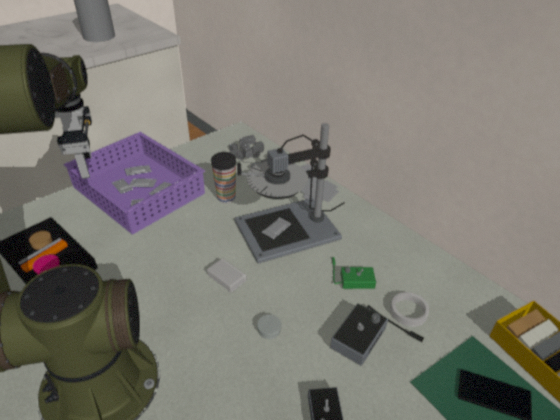

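Top view, things like the controller: green box (328,173), which is excluded; a black-topped box at (368,211), larger; a black-topped box at (397,271), smaller. The one at (368,211) fits. I'll confirm with an enlarged crop that also shows the stand.

```bash
cd pics; python3 -c "
import cv2,numpy as np
t=cv2.imread('top0.png');s=cv2.imread('side0.png')
r=lambda i,x,y,w,h:cv2.resize(i[y:y+h,x:x+w],(400,300),interpolation=cv2.INTER_CUBIC)
cv2.imwrite('b.png',np.vstack([np.hstack([r(t,320,180,120,90),r(t,190,120,100,75)]),np.hstack([r(s,310,280,120,90),r(s,220,120,120,90)])]))"
cd ..
python3 - <<'E'
from h import *
p=manip.camera('top'); P={}
for d in manip.masks_of(p,'controller')[:3]:
    m=d['mask'].astype(np.uint8); v,u=np.nonzero(m)
    c=cv2.findContours(m,0,2)[0]; c=max(c,key=cv2.contourArea)
    w=np.array([at_z(p,*x,45)[:2] for x in c[:,0,:].astype(float)],np.float32)
    print(d['conf'],u.mean(),v.mean(),cv2.minAreaRect(w))
E
```

```text
0.93 396.75587703435804 272.43218806509947 ((326.3255615234375, -374.9736328125), (98.01956176757812, 61.80647659301758), 55.84025192260742)
0.92 369.44196843082636 210.636025998143 ((526.308349609375, -289.18585205078125), (133.3448944091797, 91.65596008300781), 15.710713386535645)
0.58 329.8231707317073 172.0548780487805 ((657.8799438476562, -164.1588134765625), (58.33069610595703, 95.6400375366211), 49.136962890625)
```

View pics/b.png

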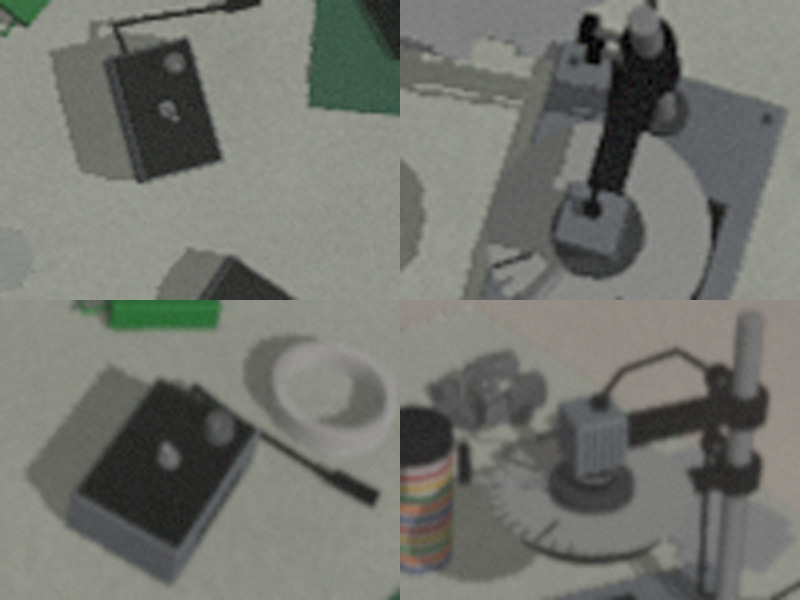

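The crop confirms it: the grey box with black top at top-view (369,210) has the dial at its far right, which matches y -18, and measures 133x92 mm against 98x62 for the other. The lever's black pin shows at side-view (239,168). Next I'll locate the stand geometry and read the wrist calibration.

Run:
```python
from h import *
p=manip.camera('wrist'); print(np.round(p['hand_eye'],3), p['fx'])
t=manip.camera('top'); s=manip.camera('side')
print('cam top axis',at_z(t,238,175,285))
print('column top', at_z(t,190+245*.25,120+30*.25,340))
print('pin side', at_z(s,239,168.6,228), 'long mark', at_z(s,263.5,189,207))
print('top long marks',at_z(t,190+112*.25,120+265*.25,207))
print('side cam centre', at_z(s,220+200*.3,120+100*.3,285))
im=t['pixels'][140:230,180:300]
cv2.imwrite('pics/c.png',cv2.cvtColor(cv2.resize(im,(800,600),interpolation=cv2.INTER_CUBIC),cv2.COLOR_RGB2BGR))
```

```text
[[-2.00000e-03 -9.60000e-01 -2.78000e-01  8.05610e+01]
 [ 1.00000e+00 -1.00000e-03 -2.00000e-03 -6.37000e-01]
 [ 1.00000e-03 -2.78000e-01  9.60000e-01 -1.79436e+02]
 [ 0.00000e+00  0.00000e+00  0.00000e+00  1.00000e+00]] 338.3623960396333
cam top axis [614.05505544 123.99230383 285.        ]
column top [737.63923827  83.58474203 340.        ]
pin side [536.73633241 197.09934196 228.        ] long mark [547.83587866 105.9932584  207.        ]
top long marks [591.80626983 189.52618549 207.        ]
side cam centre [623.7557127  129.99337439 285.        ]
```

```bash
python3 -m crank '[{"offset":[0.02,-0.035,0.01],"spin":-6},{"offset":[0.04,-0.07,0.02],"spin":-12},{"offset":[0.055,-0.105,0.04],"spin":-18},{"offset":[0.07,-0.14,0.06],"spin":-24},{"offset":[0.085,-0.175,0.08],"spin":-30},{"offset":[0.10,-0.21,0.09],"spin":-36},{"offset":[0.115,-0.245,0.09],"spin":-42},{"offset":[0.13,-0.28,0.09],"spin":-48}]' 0 5
```

```text
clock: 2.12
eef_pos: [368.1, 214.2, 296.4]
eef_rot: [3.139, -0.0, 1.852]
wrist_force: [0.9, -0.1, -0.5]
finger_gap: 44.3
```

```bash
python3 -m crank '[{"offset":[0.008,-0.04,-0.005],"spin":0},{"offset":[0.016,-0.08,-0.01],"spin":0},{"offset":[0.024,-0.12,-0.015],"spin":0},{"offset":[0.032,-0.16,-0.02],"spin":0},{"offset":[0.04,-0.2,-0.03],"spin":0},{"offset":[0.048,-0.24,-0.04],"spin":0},{"offset":[0.056,-0.28,-0.05],"spin":0},{"offset":[0.064,-0.32,-0.06],"spin":0}]' 0 5
python3 -m crank '[{"offset":[0.008,-0.035,-0.005],"spin":0},{"offset":[0.016,-0.07,-0.01],"spin":0},{"offset":[0.024,-0.105,-0.015],"spin":0},{"offset":[0.032,-0.14,-0.02],"spin":0},{"offset":[0.04,-0.17,-0.025],"spin":0},{"offset":[0.045,-0.19,-0.03],"spin":0},{"offset":[0.047,-0.198,-0.035],"spin":0},{"offset":[0.047,-0.198,-0.036],"spin":0}]'
cat >> h.py <<'E'
from scipy.spatial.transform import Rotation as Ro
def wrist():
    s=manip.read_state(); p=manip.camera('wrist')
    T=np.eye(4);T[:3,:3]=Ro.from_euler('xyz',s['eef_rot']).as_matrix();T[:3,3]=s['eef_pos']
    p['extrinsics']=np.linalg.inv(T@np.array(p['hand_eye'])); return p,s
E
python3 - <<'E'
from h import *
p,s=wrist(); save(p,'w1'); print(s['eef_pos'],s['eef_rot'],s['finger_gap'],s['wrist_force'])
for n in ['toggle_pivot','toggle_tip','controller']:
    print(n,[(round(d['conf'],2),np.round(d['location'],1).tolist(),np.round(proj(p,d['location'])).tolist()) for d in manip.search_frame(p,n)][:3])
print(proj(p,[527,-291,47]))
E
```

```text
clock: 2.78
eef_pos: [431.7, -106.7, 236.6]
eef_rot: [3.139, 0.0, 1.852]
wrist_force: [0.2, 1.1, 0.4]
finger_gap: 0.2
clock: 3.45
eef_pos: [478.4, -305.4, 199.2]
eef_rot: [3.14, -0.001, 1.85]
wrist_force: [-0.2, 0.8, -0.2]
finger_gap: 0.1
[ 478.39233264 -305.44628067  199.15375614] [ 3.13994638e+00 -1.30392491e-03  1.85036894e+00] 0.09385113596439414 [-0.19111298  0.82351029 -0.15778121]
toggle_pivot [(0.62, [521.8, -288.7, 43.0], [325.0, 188.0]), (0.6, [645.6, -160.9, 33.6], [486.0, 97.0]), (0.56, [326.0, -367.5, 36.9], [124.0, 208.0])]
toggle_tip [(0.41, [518.0, -287.4, 70.0], [326.0, 192.0])]
controller [(0.98, [326.0, -370.8, 36.0], [124.0, 210.0]), (0.81, [532.6, -283.0, 48.7], [338.0, 187.0])]
[330.07677959 192.81454759]
```

View pics/w1.png

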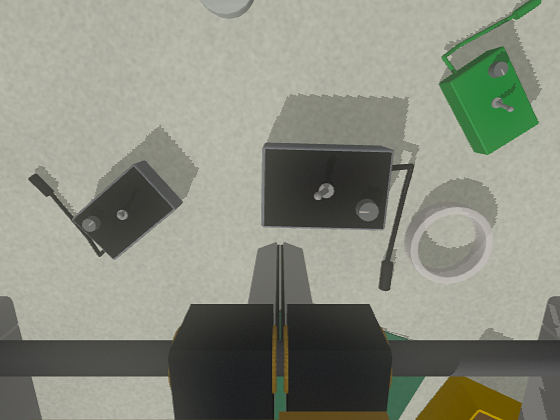

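Run:
```python
from h import *
p,s=wrist()
c=np.array([at_z(p,u,v,45)[:2] for u,v in [(263.5,149),(392,152),(385,228),(263,226)]])
print(c.round(1),c.mean(0), [np.linalg.norm(c[i]-c[i-1]).round(1) for i in range(4)])
for a,b in [(0,1),(3,2)]: print(np.degrees(np.arctan2(*(c[b]-c[a])[::-1])))
print('bushing',at_z(p,326,190,50.5),'ball',at_z(p,319,196,70.6))
print(at_z(p,367,210,58))
g=cv2.cvtColor(p['pixels'],cv2.COLOR_RGB2BGR)
a=cv2.resize(g[130:240,250:410],(800,550),interpolation=cv2.INTER_CUBIC)
cv2.imwrite('pics/w2.png',a)
```

```text
[[ 451.7 -266. ]
 [ 574.2 -233.8]
 [ 596.2 -310. ]
 [ 472.3 -343.3]] [ 523.58452101 -288.28107707] [np.float64(80.0), np.float64(126.7), np.float64(79.4), np.float64(128.3)]
14.733941540743604
15.027202876869424
bushing [ 522.56091046 -287.25450054   50.5       ] ball [ 513.96705077 -290.9009053    70.6       ]
[ 566.66529796 -293.98484763   58.        ]
```

View pics/w2.png

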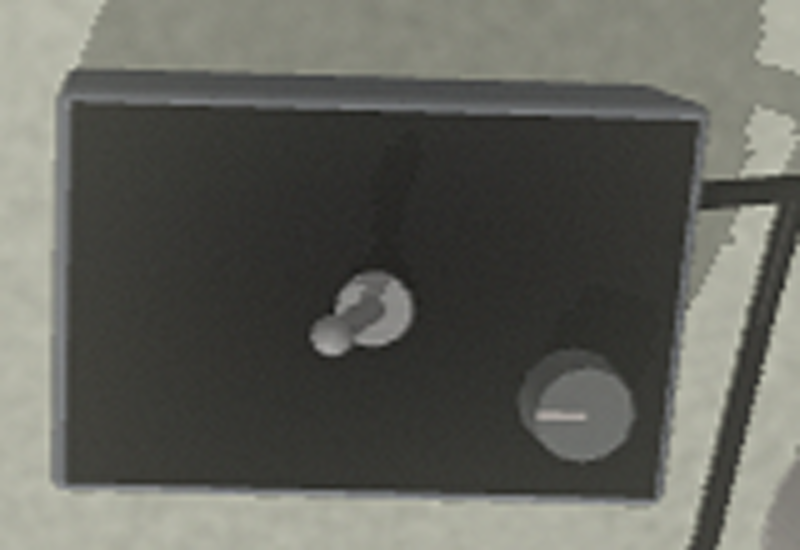

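Ball at px (316,197) leans to the near side of the bushing at (325,192). The pivot is about (522,-288.5) and the box yaw 15°. The sizes check out at 127x80 for the rim, and the toggle tip sits about 10 mm to -x. Descending on the near side with the fingers shut.

```bash
python3 -m crank '[{"offset":[0.001,0.002,-0.03],"spin":0},{"offset":[0.003,0.004,-0.06],"spin":0},{"offset":[0.005,0.0065,-0.09],"spin":-1},{"offset":[0.005,0.0065,-0.12],"spin":-1},{"offset":[0.005,0.0065,-0.137],"spin":-1},{"offset":[0.005,0.0065,-0.137],"spin":-1},{"offset":[0.0147,0.0091,-0.137],"spin":-1},{"offset":[0.0147,0.0091,-0.137],"spin":-1}]' 0 5
python3 -m crank '[{"offset":[0.002,0.0005,0],"spin":0},{"offset":[0.004,0.001,0],"spin":0},{"offset":[0.006,0.0016,0],"spin":0},{"offset":[0.008,0.0021,0],"spin":0},{"offset":[0.010,0.0026,0],"spin":0},{"offset":[0.012,0.0032,0],"spin":0},{"offset":[0.014,0.0037,0],"spin":0},{"offset":[0.014,0.0037,0],"spin":0}]'
python3 - <<'E'
from h import *
p,s=wrist(); cv2.imwrite('pics/w3.png',cv2.cvtColor(cv2.resize(p['pixels'][130:330,180:446],(798,600),interpolation=cv2.INTER_CUBIC),cv2.COLOR_RGB2BGR))
e=s['eef_pos']-np.array([522,-288.5,0]); print(e@[.966,.259,0],e@[-.259,.966,0],e[2],s['wrist_force'],s['eef_rot'])
E
```

```text
clock: 4.37
eef_pos: [495.7, -294.3, 66.4]
eef_rot: [3.136, 0.003, 1.836]
wrist_force: [-0.2, 0.3, 0.9]
finger_gap: 0.4
clock: 5.03
eef_pos: [511.5, -291.2, 70.2]
eef_rot: [3.132, 0.007, 1.836]
wrist_force: [-0.7, -0.1, 6.3]
finger_gap: 0.6
-10.868667018626219 0.07428562810669305 70.2099413391001 [-0.6925456  -0.10927527  6.30261497] [3.13206704 0.00698506 1.83644302]
```

View pics/w3.png

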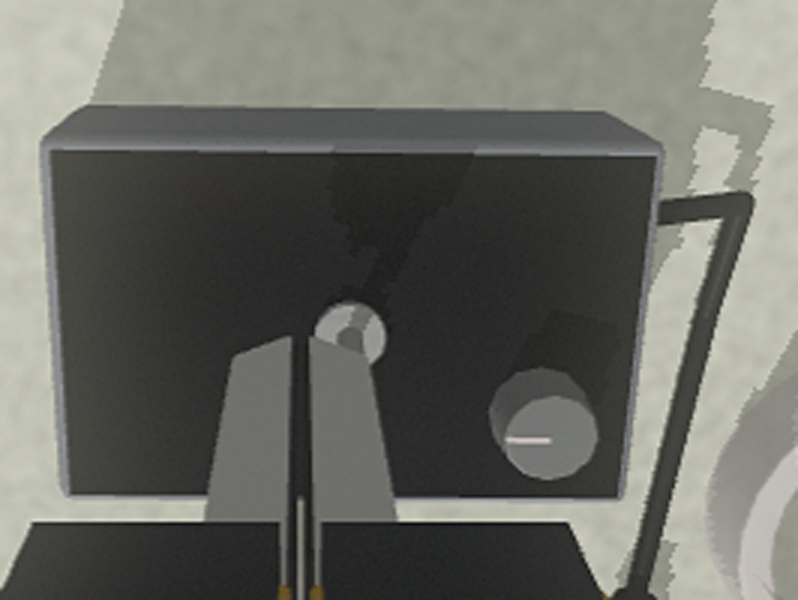

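The fingertip has ridden up on the ball (6 N upward, z 70 rather than 62). I'll lift, retreat and approach lower.

```bash
python3 -m crank '[{"offset":[0,0,0.01],"spin":0},{"offset":[0,0,0.02],"spin":0},{"offset":[-0.01,-0.0027,0.02],"spin":0},{"offset":[-0.02,-0.0053,0.02],"spin":0},{"offset":[-0.03,-0.008,0.02],"spin":0},{"offset":[-0.03,-0.008,0.02],"spin":0},{"offset":[-0.03,-0.008,0.02],"spin":0},{"offset":[-0.03,-0.008,0.02],"spin":0}]' 0 5
python3 - <<'E'
from h import *
p,s=wrist(); cv2.imwrite('pics/w4.png',cv2.cvtColor(cv2.resize(p['pixels'][130:330,180:446],(798,600),interpolation=cv2.INTER_CUBIC),cv2.COLOR_RGB2BGR))
e=s['eef_pos']-np.array([522,-288.5,0]); print(e@[.966,.259,0],e@[-.259,.966,0],e[2],s['wrist_force'],s['eef_rot'])
E
```

```text
clock: 5.75
eef_pos: [481.0, -299.4, 89.1]
eef_rot: [3.133, 0.006, 1.836]
wrist_force: [0.2, -0.0, 0.1]
finger_gap: 0.5
-42.47391372775861 0.11315268649186251 89.11908976184546 [ 0.23146275 -0.02782697  0.14138391] [3.13288838 0.006438   1.83597053]
```

View pics/w4.png

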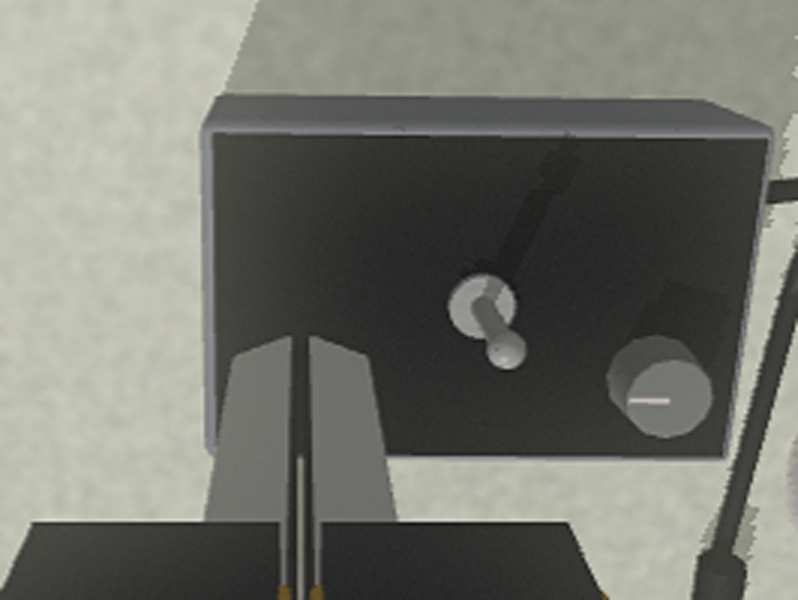

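Run:
```python
from h import *
p,s=wrist()
b=at_z(p,340.7,231.7,50.5); o=np.array([.966,.259,0])
c=np.array([at_z(p,180+u/3,130+v/3,45)[:2] for u,v in [(205,130),(770,135),(727,457),(209,453)]]); print(b,c.mean(0),np.degrees(np.arctan2(*(c[1]-c[0])[::-1])))
for th in [-.43,0,.2,.3,.43]:
    X=np.array([b[0],b[1],47])+o*26*np.sin(th)+[0,0,26*np.cos(th)]
    print(th,(proj(p,X)-[180,130])*3)
t=manip.camera('side'); cv2.imwrite('pics/s5.png',cv2.cvtColor(cv2.resize(t['pixels'][280:370,310:430],(800,600),interpolation=cv2.INTER_CUBIC),cv2.COLOR_RGB2BGR))
```

```text
[ 521.67576232 -288.34638536   50.5       ] [ 522.0956793  -289.43624398] 14.525568454383253
-0.43 [447.84843571 338.87894883]
0 [501.75400615 343.18348717]
0.2 [526.06148981 342.18673819]
0.3 [537.42855998 340.98100095]
0.43 [551.10406332 338.74901804]
```

Model fit: the ball is at crop (506,350), so the bat is about upright, halfway over, and the box hasn't moved. Pushing again, lower (z≈58).

```bash
python3 -m crank '[{"offset":[0,0,-0.015],"spin":0},{"offset":[0,0,-0.031],"spin":0},{"offset":[0,0,-0.031],"spin":0},{"offset":[0.010,0.0027,-0.031],"spin":0},{"offset":[0.020,0.0053,-0.031],"spin":0},{"offset":[0.025,0.0067,-0.031],"spin":0},{"offset":[0.027,0.0072,-0.031],"spin":0},{"offset":[0.027,0.0072,-0.031],"spin":0}]' 0 5
python3 -m crank '[{"offset":[0.001,0.0003,0],"spin":0},{"offset":[0.002,0.0005,0],"spin":0},{"offset":[0.003,0.0008,0],"spin":0},{"offset":[0.004,0.0011,0],"spin":0},{"offset":[0.005,0.0013,0],"spin":0},{"offset":[0.006,0.0016,0],"spin":0},{"offset":[0.006,0.0016,0],"spin":0},{"offset":[0.006,0.0016,0],"spin":0}]'
python3 - <<'E'
from h import *
p,s=wrist(); save(p,'w5')
e=s['eef_pos']-np.array([522,-288.5,0]); print(e@[.966,.259,0],e@[-.259,.966,0],e[2],s['wrist_force'],s['eef_rot'])
E
```

```text
clock: 6.57
eef_pos: [509.1, -291.7, 58.5]
eef_rot: [3.132, 0.007, 1.838]
wrist_force: [0.3, 0.4, 0.5]
finger_gap: 0.5
clock: 7.23
eef_pos: [515.2, -290.1, 58.5]
eef_rot: [3.132, 0.007, 1.838]
wrist_force: [-1.1, -0.3, 0.0]
finger_gap: 0.3
-7.034886526394135 0.21515858690935283 58.53137275098678 [-1.12863629 -0.29674928  0.01675619] [3.1323041  0.00711826 1.83757438]
```

```bash
for i in 1 ; do python3 -m crank '[{"offset":[0.001,0.0003,0],"spin":0},{"offset":[0.002,0.0005,0],"spin":0},{"offset":[0.003,0.0008,0],"spin":0},{"offset":[0.003,0.0008,0],"spin":0},{"offset":[0.003,0.0008,0],"spin":0},{"offset":[0.003,0.0008,0],"spin":0},{"offset":[0.003,0.0008,0],"spin":0},{"offset":[0.003,0.0008,0],"spin":0}]'; done
python3 -m crank '[{"offset":[0.001,0.0003,0],"spin":0},{"offset":[0.0015,0.0004,0],"spin":0},{"offset":[0.0015,0.0004,0],"spin":0},{"offset":[0.0015,0.0004,0],"spin":0},{"offset":[0.0015,0.0004,0],"spin":0},{"offset":[0.0015,0.0004,0],"spin":0},{"offset":[0.0015,0.0004,0],"spin":0},{"offset":[0.0015,0.0004,0],"spin":0}]'
```

```text
clock: 7.95
eef_pos: [518.0, -289.4, 58.5]
eef_rot: [3.133, 0.007, 1.838]
wrist_force: [-5.9, -0.7, 0.1]
finger_gap: 0.5
clock: 8.62
eef_pos: [519.5, -289.0, 58.5]
eef_rot: [3.132, 0.007, 1.838]
wrist_force: [-4.1, -0.4, -0.0]
finger_gap: 0.7
```

The force rose to 5.9 N, which is the stop. Backing off, lifting and checking.

```bash
python3 -m crank '[{"offset":[-0.01,-0.0027,0],"spin":0},{"offset":[-0.02,-0.0053,0],"spin":0},{"offset":[-0.035,-0.0093,0.01],"spin":0},{"offset":[-0.035,-0.0093,0.04],"spin":0},{"offset":[-0.035,-0.0093,0.08],"spin":0},{"offset":[-0.035,-0.0093,0.12],"spin":0},{"offset":[-0.035,-0.0093,0.14],"spin":0},{"offset":[-0.035,-0.0093,0.14],"spin":0}]'
python3 - <<'E'
from h import *
p,s=wrist(); g=cv2.cvtColor(p['pixels'],cv2.COLOR_RGB2BGR)
cv2.imwrite('pics/w6.png',cv2.resize(g[140:240,250:410],(800,500),interpolation=cv2.INTER_CUBIC))
o=np.array([.966,.259,0])
for th in [-.43,0,.2,.3,.43]:
    print(th,(proj(p,np.array([522,-288.5,47])+o*26*np.sin(th)+[0,0,26*np.cos(th)])-[250,140])*5)
print((proj(p,[522,-288.5,50.5])-[250,140])*5, s['eef_pos'])
E
```

```text
clock: 9.28
eef_pos: [485.3, -299.4, 203.9]
eef_rot: [3.127, 0.013, 1.837]
wrist_force: [0.5, -0.3, -1.3]
finger_gap: 0.4
-0.43 [283.75074368 274.73549666]
0 [342.10261296 277.87031461]
0.2 [368.96895879 277.15340084]
0.3 [381.73069098 276.28124728]
0.43 [397.32207755 274.66079119]
[328.30514989 249.41454172] [ 485.25913306 -299.41901274  203.87206078]
```

View pics/w6.png

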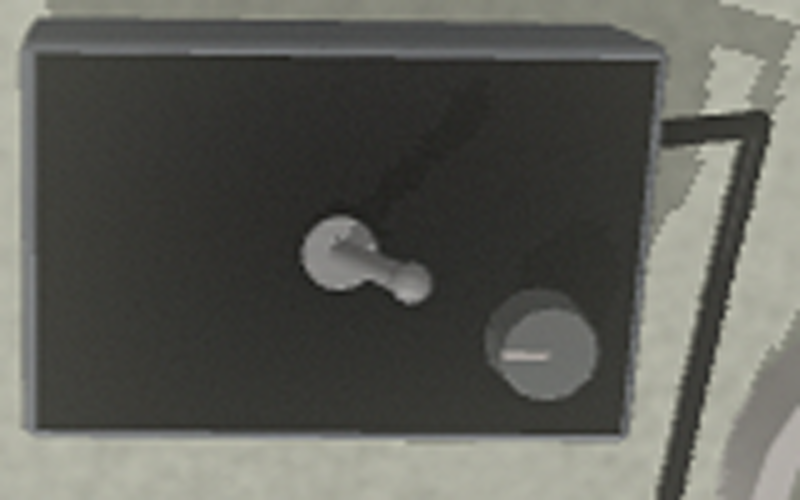

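Toggle fully on: ball (410,284) relative to bushing (339,253) is +71 px, and the model for "on" gives +69. The box shifted about 2 mm at most. Now to the stand: high in front of it, then look.

```bash
python3 -m crank '[{"offset":[-0.005,0.02,0.03],"spin":0},{"offset":[-0.01,0.05,0.055],"spin":0},{"offset":[-0.015,0.088,0.07],"spin":0},{"offset":[-0.015,0.128,0.08],"spin":0},{"offset":[-0.015,0.168,0.09],"spin":0},{"offset":[-0.015,0.208,0.096],"spin":0},{"offset":[-0.015,0.248,0.096],"spin":0},{"offset":[-0.015,0.288,0.096],"spin":0}]'
python3 -m crank '[{"offset":[0,0.035,0],"spin":0},{"offset":[0,0.07,0],"spin":0},{"offset":[0,0.095,0],"spin":0},{"offset":[0,0.11,0],"spin":0},{"offset":[0,0.112,0],"spin":0},{"offset":[0,0.112,0],"spin":0},{"offset":[0,0.112,0],"spin":0},{"offset":[0,0.112,0],"spin":0}]'
python3 - <<'E'
from h import *
p,s=wrist(); save(p,'w7'); print(s['eef_pos'],s['wrist_force'])
for X in ([537,197,228],[617,126,285],[518,92,228]): print(proj(p,X))
for n in ['lever_pin','ring_axis']:
    print(n,[(round(d['conf'],2),np.round(d['location'],1).tolist(),np.round(proj(p,d['location'])).tolist()) for d in manip.search_frame(p,n)][:3])
E
```

```text
clock: 10.0
eef_pos: [468.7, -9.3, 295.7]
eef_rot: [3.13, 0.01, 1.837]
wrist_force: [2.5, 0.3, -0.0]
finger_gap: 0.7
clock: 10.67
eef_pos: [468.7, 101.6, 295.3]
eef_rot: [3.13, 0.01, 1.836]
wrist_force: [-0.0, -0.5, -0.0]
finger_gap: 0.8
[468.72853651 101.61092772 295.26727277] [-0.01834839 -0.46259777 -0.01394054]
[407.66278371 117.94743359]
[520.25093099 269.60375447]
[336.37707917 244.91341032]
lever_pin [(0.84, [589.5, 154.1, 217.5], [445.0, 190.0]), (0.42, [596.4, 139.5, 206.2], [439.0, 206.0])]
ring_axis [(0.94, [592.6, 139.6, 200.0], [432.0, 202.0])]
```

View pics/w7.png

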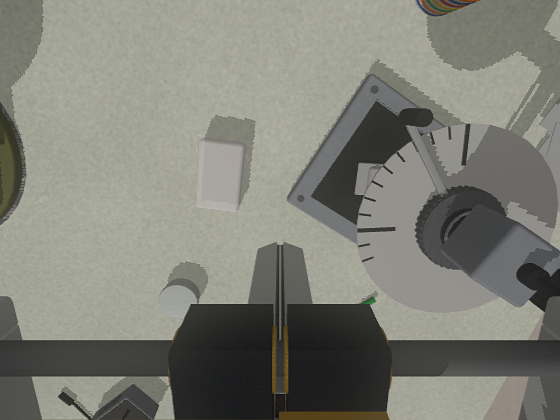

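```bash
cat > g.py <<'E'
from h import *
p,s=wrist()
W=lambda u,v,z=207:at_z(p,u,v,z)[:2]
E
python3 - <<'E'
from g import *
g=cv2.cvtColor(p['pixels'],cv2.COLOR_RGB2BGR)
cv2.imwrite('pics/w8.png',cv2.resize(g[95:320,345:560],(765,800*225//225),interpolation=cv2.INTER_CUBIC)[:600] if 0 else cv2.resize(g[95:245,350:550],(800,600),interpolation=cv2.INTER_CUBIC))
R=np.array([W(*x) for x in [(357,230),(361,204),(372,178),(388,156),(475,124),(366,264),(385,290),(412,306),(440,312),(524,140),(550,172)]])
A=np.c_[2*R,np.ones(len(R))]; x=np.linalg.lstsq(A,(R**2).sum(1),rcond=None)[0]
c=x[:2]; r=np.sqrt(x[2]+c@c); print('circle',c,r,np.linalg.norm(R-c,axis=1).round(1))
an=lambda q:np.degrees(np.arctan2(*(q-c)[::-1]))%360
for o,i in [((467,124),(464,163)),((359,231),(395,229))]:
    a,b=W(*o),W(*i); print('mark',an(a),an(b),np.linalg.norm(a-b),np.linalg.norm(a-c),'dir',np.degrees(np.arctan2(*(a-b)[::-1]))%360)
q=W(416,117,228); print('pin',q,np.linalg.norm(q-c),an(q))
E
```

```text
circle [615.80879799 127.9888206 ] 83.02566028436631 [82.9 83.  83.7 84.9 82.2 81.3 82.  83.1 84.8 82.4 83. ]
mark 107.4295524006682 106.08979002451196 30.31819567226878 82.26540757137694 dir 109.72721351719507
mark 198.97398727709938 199.4120675605297 30.385141972487332 81.16920989022564 dir 198.24173382234906
pin [542.73214794 199.46137577] 102.21801663401087 135.63579798587756
```

View pics/w8.png

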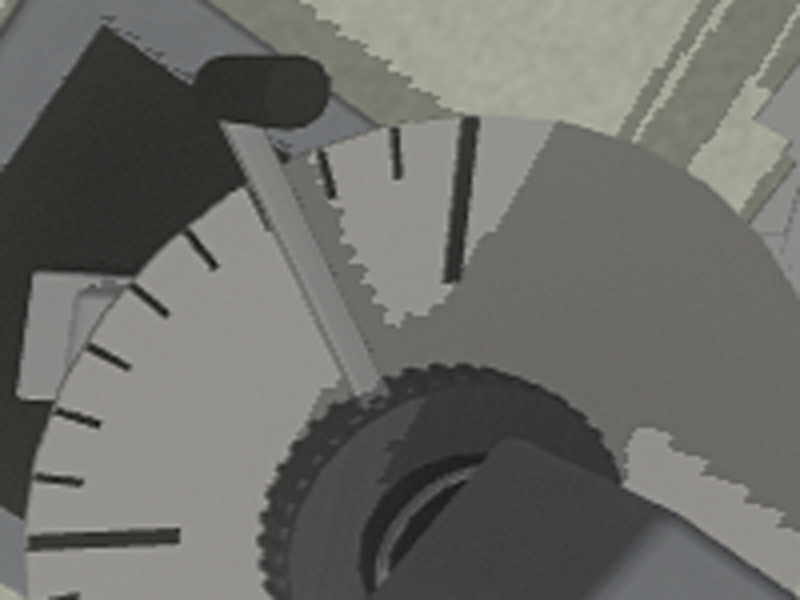

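Run:
```python
from g import *
from scipy.optimize import least_squares
M={0:[(469,118),(452,283)],10:[(395,127),(399,180)],20:[(322,152),(332,198)],40:[(186,231),(215,268)],50:[(133,286),(167,315)],60:[(88,347),(129,368)],70:[(56,411),(99,425)],80:[(36,478),(82,482)],90:[(29,543),(180,535)]}
L=[(k,e,W(350+u/4,95+v/4)) for k,l in M.items() for e,(u,v) in enumerate(l)]
def f(x):
    o=[]
    for k,e,q in L:
        a=np.radians(x[2]+k); r=x[3] if e==0 else x[3]-(32 if k in(0,90) else 10)
        o+=list(q-(x[:2]+r*np.array([np.cos(a),np.sin(a)])))
    return o
s_=least_squares(f,[616,127,108,83]); x=s_.x; print(x,np.abs(s_.fun).max(),np.sqrt((s_.fun**2).mean()))
# lever edges crop: bar at z215: near pin and near ring
a=W(350+250/4,95+128/4,212.5); b=W(350+370/4,95+390/4,212.5); print('lever ang', [np.degrees(np.arctan2(*(q-x[:2])[::-1]))-x[2] for q in(a,b)])
for u,v,z in [(295,92,246),(228,90,214)]:
    q=W(350+u/4,95+v/4,z); print('pin',q,np.linalg.norm(q-x[:2]),np.degrees(np.arctan2(*(q-x[:2])[::-1]))-x[2])
for t in [0,30,60,90]: 
    A=np.radians(x[2]+t); print(t,x[:2]+104*np.array([np.cos(A),np.sin(A)]))
```

```text
[616.94417944 126.83862687 107.58074975  83.56727689] 0.4707182641031977 0.19242733852103522
lever ang [np.float64(28.041198790033604), np.float64(28.287345034756783)]
pin [540.76907238 198.98307717] 104.91648414006177 28.975908049719862
pin [541.89325352 198.61526601] 103.84857922086132 28.6967469112069
0 [585.53101891 225.98101612]
30 [540.16838978 196.99187429]
60 [515.37777149 149.20522647]
90 [517.80179019  95.42546635]
```

Geometry fits to 0.2 mm rms: axis (616.9,126.8), 0 mark at world 107.6°, lever at 28.5° and the pin at r=104 as specified. The target pin position is (517.8,95.4). Going to the standoff behind the pin with the tool turned so its flat x-face pushes.

```bash
python3 -m crank '[{"offset":[0.0,0.02,0],"spin":-7},{"offset":[0.0,0.045,0],"spin":-14},{"offset":[0.01,0.07,0],"spin":-21},{"offset":[0.03,0.095,0],"spin":-28},{"offset":[0.05,0.115,0],"spin":-35},{"offset":[0.075,0.13,0],"spin":-42},{"offset":[0.095,0.132,0],"spin":-49},{"offset":[0.102,0.132,0],"spin":-56}]' 0 5
python3 -m crank '[{"offset":[0,0,0],"spin":-3},{"offset":[0,0,0],"spin":-3},{"offset":[0,0,-0.015],"spin":-3},{"offset":[0,0,-0.03],"spin":-3},{"offset":[0,0,-0.045],"spin":-3},{"offset":[0,0,-0.06],"spin":-3},{"offset":[0,0,-0.067],"spin":-3},{"offset":[0,0,-0.067],"spin":-3}]'
cat > k.py <<'E'
from h import *
C=np.array([616.94,126.84]);F=107.58
def tcp(t,d,r=107):
    a=np.radians(F+t); return C+r*np.array([np.cos(a),np.sin(a)])-d*np.array([-np.sin(a),np.cos(a)])
def plan(L):
    s=manip.read_state(); e=s['eef_pos']; y=np.degrees(s['eef_rot'][2]); print(e.round(1),round(y,1),s['wrist_force'].round(1))
    for t,d in L: print(t,d,((tcp(t,d)-e[:2])/1000).round(4),round(F+t-90-y,1))
E
python3 -c "
from k import *
plan([(28.5,35),(28.5,25),(28.5,18),(28.5,14),(32,14),(36,14),(40,14)])"
```

```text
clock: 11.58
eef_pos: [572.5, 234.8, 294.4]
eef_rot: [3.13, 0.011, 0.853]
wrist_force: [0.1, 0.1, -0.3]
finger_gap: 0.1
clock: 12.25
eef_pos: [571.9, 234.5, 226.0]
eef_rot: [3.132, 0.013, 0.802]
wrist_force: [0.2, 0.9, 0.3]
finger_gap: 0.6
[571.9 234.5 226. ] 46.0 [0.2 0.9 0.3]
28.5 35 [-0.0077 -0.0082] 0.1
28.5 25 [-0.0147 -0.0154] 0.1
28.5 18 [-0.0195 -0.0205] 0.1
28.5 14 [-0.0223 -0.0233] 0.1
32 14 [-0.0273 -0.0276] 3.6
36 14 [-0.0327 -0.0328] 7.6
40 14 [-0.0377 -0.0385] 11.6
```

```bash
python3 -m crank '[{"offset":[-0.0077,-0.0082,0.002],"spin":0},{"offset":[-0.0147,-0.0154,0.002],"spin":0},{"offset":[-0.0195,-0.0205,0.002],"spin":0},{"offset":[-0.0223,-0.0233,0.002],"spin":0},{"offset":[-0.0273,-0.0276,0.002],"spin":3.6},{"offset":[-0.0327,-0.0328,0.002],"spin":7.6},{"offset":[-0.0377,-0.0385,0.002],"spin":11.6},{"offset":[-0.0377,-0.0385,0.002],"spin":11.6}]'
python3 -c "
from k import *
plan([(44,14),(48,14),(52,14),(56,14),(60,14),(64,14),(68,14),(72,14)])"
```

```text
clock: 12.92
eef_pos: [534.0, 195.5, 228.8]
eef_rot: [3.131, 0.013, 1.008]
wrist_force: [-0.0, -0.2, 1.0]
finger_gap: 0.3
[534.  195.5 228.8] 57.8 [-0.  -0.2  1. ]
44 14 [-0.0045 -0.0054] 3.8
48 14 [-0.0087 -0.0117] 7.8
52 14 [-0.0124 -0.0182] 11.8
56 14 [-0.0157 -0.025 ] 15.8
60 14 [-0.0185 -0.032 ] 19.8
64 14 [-0.0208 -0.0392] 23.8
68 14 [-0.0226 -0.0465] 27.8
72 14 [-0.0239 -0.0539] 31.8
```

```bash
python3 -m crank '[{"offset":[-0.0045,-0.0054,0],"spin":3.8},{"offset":[-0.0087,-0.0117,0],"spin":7.8},{"offset":[-0.0124,-0.0182,0],"spin":11.8},{"offset":[-0.0157,-0.025,0],"spin":15.8},{"offset":[-0.0185,-0.032,0],"spin":19.8},{"offset":[-0.0208,-0.0392,0],"spin":23.8},{"offset":[-0.0226,-0.0465,0],"spin":27.8},{"offset":[-0.0239,-0.0539,0],"spin":31.8}]'
python3 -c "
from k import *
plan([(74,14),(76,14),(78,14),(80,14),(82,14),(83,14),(84,14),(86,14),(88,14),(90,14)])
p,s=wrist(); save(p,'w9'); q=manip.camera('top'); q2=manip.camera('side')
for n,P in (('top',q),('side',q2)): print(n,[(round(d['conf'],2),np.round(d['location'],0)) for d in manip.search_frame(P,'lever_pin')][:3])
a=np.radians(F+74);g=lambda i:cv2.cvtColor(cv2.resize(i,(400,300),interpolation=cv2.INTER_CUBIC),cv2.COLOR_RGB2BGR)
cv2.imwrite('pics/x1.png',np.vstack([np.hstack([g(q['pixels'][140:215,190:290]),g(q2['pixels'][130:205,210:310])]),np.hstack([g(p['pixels']),g(p['pixels'][180:300,200:360])])]))"
```

```text
clock: 13.58
eef_pos: [510.3, 141.7, 229.3]
eef_rot: [3.13, 0.012, 1.565]
wrist_force: [1.4, 1.3, -0.3]
finger_gap: 0.6
[510.3 141.7 229.3] 89.6 [ 1.4  1.3 -0.3]
74 14 [-0.0007 -0.0038] 1.9
76 14 [-0.001  -0.0075] 3.9
78 14 [-0.0012 -0.0113] 5.9
80 14 [-0.0013 -0.0151] 7.9
82 14 [-0.0012 -0.0188] 9.9
83 14 [-0.0011 -0.0207] 10.9
84 14 [-0.001  -0.0226] 11.9
86 14 [-0.0007 -0.0263] 13.9
88 14 [-0.0002 -0.0301] 15.9
90 14 [ 0.0004 -0.0338] 17.9
top [(0.23, array([ 686., -317.,   21.]))]
side [(0.69, array([589., 116., 221.]))]
```

View pics/x1.png

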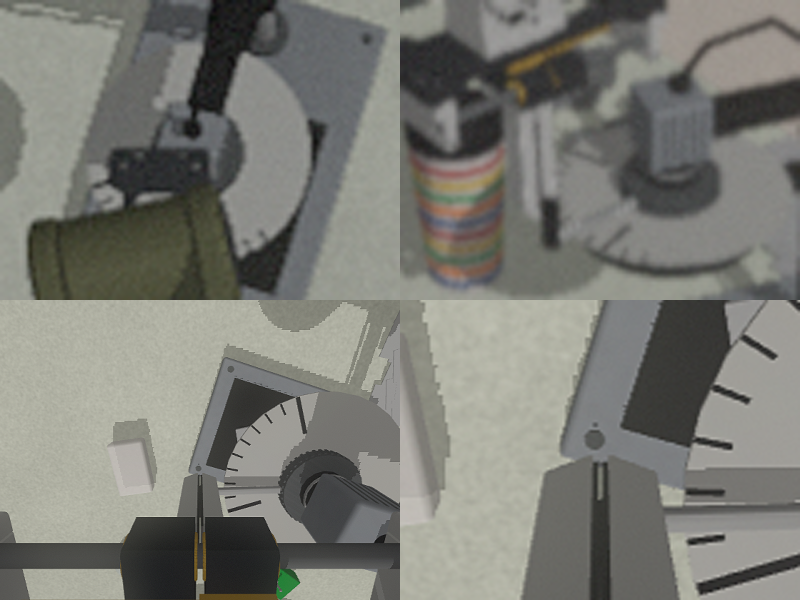

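The lever is following: it stands between the 70 and 80 marks in the lower-right panel, bar centre at about (760,518). I'll calibrate commanded against actual angle.

```bash
python3 -c "
from k import *
p,s=wrist()
for u,v in [(700,517),(760,519),(795,519)]:
    q=at_z(p,200+(u-400)/2.5,180+(v-300)/2.5,215)[:2]-C; print(np.degrees(np.arctan2(q[1],q[0]))%360-F,np.linalg.norm(q))
q=at_z(p,200+(720-400)/2.5,180+(586-300)/2.5,207)[:2]-C; print('90mark',np.degrees(np.arctan2(q[1],q[0]))%360-F,np.linalg.norm(q))
q=at_z(p,200+(706-400)/2.5,180+(540-300)/2.5,207)[:2]-C; print('80mark',np.degrees(np.arctan2(q[1],q[0]))%360-F,np.linalg.norm(q))
"
python3 -m crank '[{"offset":[-0.0007,-0.0038,0],"spin":1.9},{"offset":[-0.001,-0.0075,0],"spin":3.9},{"offset":[-0.0012,-0.0113,0],"spin":5.9},{"offset":[-0.0013,-0.0151,0],"spin":7.9},{"offset":[-0.0012,-0.0188,0],"spin":9.9},{"offset":[-0.001,-0.0226,0],"spin":11.9},{"offset":[-0.0007,-0.0263,0],"spin":13.9},{"offset":[-0.0007,-0.0263,0],"spin":13.9}]'
python3 -c "
from k import *
plan([(86,14),(87,14),(88,14),(89,14),(90,14),(91,14)])
p,s=wrist(); save(p,'x2'); g=cv2.resize(p['pixels'][180:300,250:410],(800,600),interpolation=cv2.INTER_CUBIC)
cv2.imwrite('pics/x3.png',cv2.cvtColor(g,cv2.COLOR_RGB2BGR))"
```

```text
72.11034909174406 81.28330041191904
72.75239772102638 66.148051710029
72.96007050676444 57.31589790815429
90mark 90.43259193916431 78.17689157632084
80mark 79.92459948697056 79.13144733496456
clock: 14.55
eef_pos: [509.7, 115.7, 229.0]
eef_rot: [3.131, 0.013, 1.803]
wrist_force: [0.2, -0.3, -0.1]
finger_gap: 0.5
[509.7 115.7 229. ] 103.3 [ 0.2 -0.3 -0.1]
86 14 [-0.     -0.0004] 0.3
87 14 [ 0.0002 -0.0022] 1.3
88 14 [ 0.0004 -0.0041] 2.3
89 14 [ 0.0007 -0.006 ] 3.3
90 14 [ 0.001  -0.0078] 4.3
91 14 [ 0.0014 -0.0097] 5.3
```

View pics/x3.png

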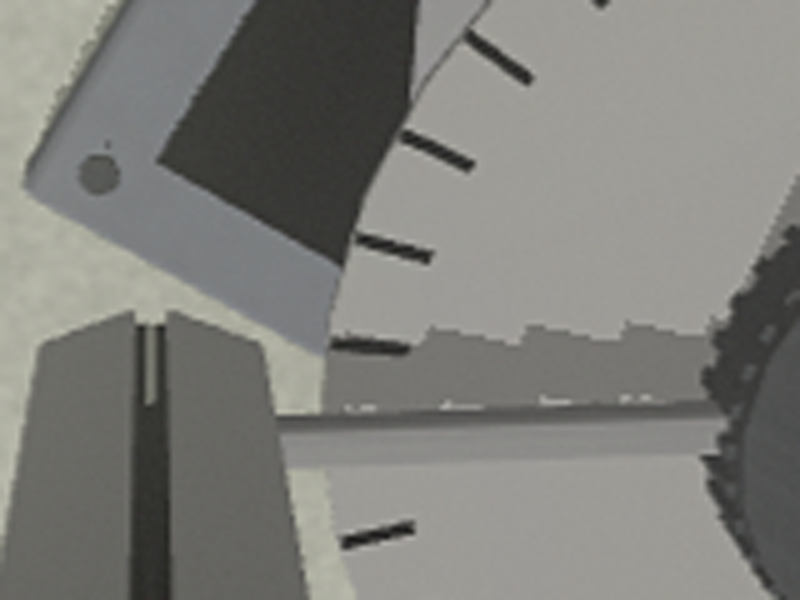

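```bash
python3 -c "
from k import *
p,s=wrist()
f=lambda u,v,z:at_z(p,250+u/5,180+v/5,z)[:2]-C
A=lambda q:(round(np.degrees(np.arctan2(q[1],q[0]))%360-F,2),round(np.linalg.norm(q),1))
for n,u,v,z in [('80o',332,344,207),('80i',409,350,207),('100o',343,544,207),('100i',413,526,207),('70o',357,238,207),('lev top edge',400,426,215),('lev bottom edge',400,463,215),('lt',650,419,215),('lb',650,455,215),('lt',300,430,215),('lb',300,467,215)]: print(n,A(f(u,v,z)))
"
```

```text
80o (np.float64(80.0), np.float64(83.7))
80i (np.float64(79.93), np.float64(73.8))
100o (np.float64(100.02), np.float64(83.6))
100i (np.float64(99.82), np.float64(74.0))
70o (np.float64(69.91), np.float64(83.8))
lev top edge (np.float64(85.23), np.float64(75.5))
lev bottom edge (np.float64(89.14), np.float64(75.4))
lt (np.float64(83.95), np.float64(44.1))
lb (np.float64(90.49), np.float64(43.8))
lt (np.float64(85.59), np.float64(88.0))
lb (np.float64(88.95), np.float64(88.1))
```

The mark calibration checks to 0.1° (80 reads 80.0, 100 reads 99.9). The lever is at 87.3°, so a small nudge of about 2.7° is left.

```bash
python3 -m crank '[{"offset":[0.0001,-0.001,0],"spin":0.6},{"offset":[0.0002,-0.002,0],"spin":1.2},{"offset":[0.0003,-0.003,0],"spin":1.8},{"offset":[0.0004,-0.004,0],"spin":2.2},{"offset":[0.0005,-0.0049,0],"spin":2.6},{"offset":[0.0005,-0.0049,0],"spin":2.6},{"offset":[0.0005,-0.0049,0],"spin":2.6},{"offset":[0.0005,-0.0049,0],"spin":2.6}]'
cat > lev.py <<'E'
from k import *
p,s=wrist(); print(s['eef_pos'].round(1),s['wrist_force'].round(2))
g=cv2.cvtColor(p['pixels'],cv2.COLOR_RGB2GRAY).astype(np.float32)
# gray vs angle along arcs at z=215 
T=np.arange(80,98,.25)
for r in (66,76,):
    v=[]
    for t in T:
        a=np.radians(F+t); u=proj(p,[*(C+r*np.array([np.cos(a),np.sin(a)])),215]); v.append(cv2.getRectSubPix(g,(1,1),(float(u[0]),float(u[1])))[0,0])
    print(r,[(float(t),int(x)) for t,x in zip(T,v)][::2])
cv2.imwrite('pics/x4.png',cv2.cvtColor(cv2.resize(p['pixels'][180:300,250:410],(800,600),interpolation=cv2.INTER_CUBIC),cv2.COLOR_RGB2BGR))
E
python3 lev.py
```

```text
clock: 15.32
eef_pos: [510.1, 111.0, 228.9]
eef_rot: [3.131, 0.013, 1.846]
wrist_force: [-0.7, -0.1, -0.4]
finger_gap: 0.2
[510.1 111.  228.9] [-0.71 -0.07 -0.43]
66 [(80.0, 117), (80.5, 117), (81.0, 118), (81.5, 117), (82.0, 117), (82.5, 116), (83.0, 117), (83.5, 117), (84.0, 120), (84.5, 96), (85.0, 73), (85.5, 70), (86.0, 89), (86.5, 89), (87.0, 96), (87.5, 115), (88.0, 130), (88.5, 135), (89.0, 136), (89.5, 138), (90.0, 139), (90.5, 138), (91.0, 139), (91.5, 143), (92.0, 151), (92.5, 155), (93.0, 155), (93.5, 155), (94.0, 154), (94.5, 154), (95.0, 155), (95.5, 155), (96.0, 154), (96.5, 154), (97.0, 154), (97.5, 154)]
76 [(80.0, 116), (80.5, 119), (81.0, 116), (81.5, 117), (82.0, 117), (82.5, 118), (83.0, 117), (83.5, 117), (84.0, 117), (84.5, 118), (85.0, 120), (85.5, 74), (86.0, 77), (86.5, 87), (87.0, 90), (87.5, 100), (88.0, 122), (88.5, 135), (89.0, 135), (89.5, 138), (90.0, 140), (90.5, 139), (91.0, 138), (91.5, 144), (92.0, 157), (92.5, 155), (93.0, 155), (93.5, 155), (94.0, 155), (94.5, 156), (95.0, 160), (95.5, 104), (96.0, 58), (96.5, 55), (97.0, 111), (97.5, 159)]
```

```bash
python3 -m crank '[{"offset":[0.0001,-0.0004,0],"spin":0.2},{"offset":[0.0002,-0.0008,0],"spin":0.4},{"offset":[0.0002,-0.0008,0],"spin":0.4},{"offset":[0.0002,-0.0008,0],"spin":0.4},{"offset":[0.0002,-0.0008,0],"spin":0.4},{"offset":[0.0002,-0.0008,0],"spin":0.4},{"offset":[0.0002,-0.0008,0],"spin":0.4},{"offset":[0.0002,-0.0008,0],"spin":0.4}]'
python3 lev.py | tail -1 | tr ')' '\n' | sed -n 13,28p | tr '\n' ' '
python3 -m crank '[{"offset":[-0.002,0.006,0],"spin":0},{"offset":[-0.005,0.015,0],"spin":0},{"offset":[-0.015,0.025,0],"spin":0},{"offset":[-0.03,0.03,0.01],"spin":0},{"offset":[-0.05,0.03,0.03],"spin":0},{"offset":[-0.07,0.02,0.05],"spin":0},{"offset":[-0.08,0.01,0.07],"spin":0},{"offset":[-0.08,0.0,0.07],"spin":0}]'
python3 lev.py
```

```text
clock: 16.03
eef_pos: [510.3, 110.2, 228.9]
eef_rot: [3.131, 0.013, 1.853]
wrist_force: [0.5, 0.8, 0.1]
finger_gap: 0.4
, (86.0, 51 , (86.5, 83 , (87.0, 89 , (87.5, 92 , (88.0, 104 , (88.5, 127 , (89.0, 135 , (89.5, 136 , (90.0, 138 , (90.5, 138 , (91.0, 138 , (91.5, 140 , (92.0, 146 , (92.5, 156 , (93.0, 155 , (93.5, 155 clock: 16.75
eef_pos: [429.2, 111.1, 302.8]
eef_rot: [3.125, 0.013, 1.855]
wrist_force: [0.2, 0.7, 1.3]
finger_gap: 0.5
[429.2 111.1 302.8] [0.19 0.74 1.3 ]
66 [(80.0, 105), (80.5, 106), (81.0, 106), (81.5, 107), (82.0, 106), (82.5, 106), (83.0, 106), (83.5, 107), (84.0, 108), (84.5, 110), (85.0, 87), (85.5, 53), (86.0, 62), (86.5, 70), (87.0, 77), (87.5, 88), (88.0, 101), (88.5, 118), (89.0, 125), (89.5, 125), (90.0, 126), (90.5, 127), (91.0, 127), (91.5, 127), (92.0, 128), (92.5, 138), (93.0, 144), (93.5, 143), (94.0, 143), (94.5, 143), (95.0, 143), (95.5, 143), (96.0, 143), (96.5, 143), (97.0, 143), (97.5, 143)]
76 [(80.0, 118), (80.5, 104), (81.0, 106), (81.5, 106), (82.0, 106), (82.5, 106), (83.0, 106), (83.5, 106), (84.0, 106), (84.5, 107), (85.0, 110), (85.5, 90), (86.0, 68), (86.5, 58), (87.0, 72), (87.5, 84), (88.0, 92), (88.5, 115), (89.0, 122), (89.5, 124), (90.0, 127), (90.5, 127), (91.0, 127), (91.5, 127), (92.0, 134), (92.5, 140), (93.0, 143), (93.5, 143), (94.0, 143), (94.5, 143), (95.0, 143), (95.5, 141), (96.0, 139), (96.5, 138), (97.0, 138), (97.5, 140)]
```

Run:
```python
from k import *
p,s=wrist(); q=manip.camera('top')
g=lambda i:cv2.cvtColor(cv2.resize(i,(400,300),interpolation=cv2.INTER_CUBIC),cv2.COLOR_RGB2BGR)
cv2.imwrite('pics/y1.png',np.vstack([cv2.cvtColor(cv2.resize(p['pixels'][100:250,300:560],(800,460),interpolation=cv2.INTER_CUBIC),cv2.COLOR_RGB2BGR)]))
f=[proj(p,[*(C+104*np.array([np.cos(np.radians(F+90)),np.sin(np.radians(F+90))])),z]) for z in(210,228,246)]
print([((u-[300,100])*[800/260,460/150]).round() for u in f])
```

```text
[array([219., 462.]), array([238., 490.]), array([259., 521.])]
```

The last image couldn't be viewed because the limit was reached. The edge profile measured after backing away still puts the lever at about 90° (edges near 88.2° and 92.2°). The gripper is clear, with force near zero. Handing in.

```bash
python3 -c "
from cell import manip
print(manip.read_state()['clock'],manip.sign_off())"
```

```text
the job is handed in; nothing more can be done
16.9 None
```

I switched the ring light on first and then turned the polariser lever to the 90 mark. The job was handed in at about 17 s with the gripper clear of everything. No verdict is reported.

- **Toggle:** I picked the larger grey box with the black top and left the green and the smaller one alone. The first push rode up on the ball with about 6 N upward and left the bat only about upright. I repeated it lower until it hit its stop at about 6 N. A wrist picture afterwards matched the fully-on position (+71 px against +69 px predicted). The last push slid the box by about 2 mm.
- **Polariser:** I pushed the pin round its arc with light fingertip contact, about 2 N at most in the readings between moves. After backing off, the lever measured between 89.7° and 90.2°, against scale marks fitted to 0.2 mm rms.
- **Last checks:** After the final retreat the gripper was about 80 mm in front of the stand at 300 mm height, with about 1.5 N still read at the wrist. The final look at the lever could not be viewed because the picture limit was reached, so that check rests on the measured brightness profile. I did not look at the toggle or the other objects again after the lever move, but no later move passed near the toggle.

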